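# Hook the tray of polished spouts out from under the guard

## Robot

A 7-joint arm with a two-finger parallel gripper is mounted at the origin on the work surface. World frame = base frame: x ahead of the robot, y to its left, z up, the work surface at z = 0. Lengths are in m, angles in rad, forces in N, time in s.
With the tool pointing down it reaches from about 0.4 to 0.875 m from the base axis. Payload 6.5 kg.
Tool frame: the origin (TCP) lies at the very end of the fingers, on their centre line; the grasp point (between the pads) lies 19 mm behind it (pinch_z is the distance from the TCP to the grasp point, in m); x points along the fingers, y is the direction in which the jaws open and shut, and the axes are right-handed (so a half turn about x gives the same grasp; the last joint's range is limited). The gripper opens to 85 mm and grips with 20 to 120 N. Pads are 22 mm wide; open, the fingers measure 114 mm over their backs; the gripper's body (76 mm by 85 mm) begins 54 mm behind the grasp point. The pads swing forward as they close: fully open they stand 13 mm farther back than shut.
Start: joints at [1.122, 0.536, -0.004, 1.538, 0.003, 1.067, -0.071], TCP at [0.243, -0.603, 0.231] pointing down, gripper open.
Joint ranges: [-2.7, 2.7], [-0.37, 2.16], [-1.27, 1.26], [0.24, 2.4], [-1.31, 4.45], [0.19, 1.91], [-2.76, 2.76]. Speed limits (rad/s): [2.39, 2.39, 3.14, 3.14, 3.14, 3.14, 3.14].

## Interface

Orientations are given as a unit quaternion [w, x, y, z].
In Python, from bench import * gives the robot as it stands. The module is installed in compiled form; this text tells all that it offers.
- The arm moves only by the shell command python3 -m crank 'ROWS'. ROWS is JSON, a list of rows, each a list of 3 entries, a list of its own where there are three numbers: the shift along the tool's x, y, z in cm, then the turn, a rotation vector about the tool's x, y, z in rad, then the opening, from 0 (shut) to 1 (fully open). In form: [[[x, y, z], [ax, ay, az], fingers], ...]. A call has 1 to 12 rows; each row is the pose to reach, as a shift and turn from the pose measured when the call began, along the tool's axes at that moment; what a row does not reach only later rows make up. A row lasts 1/8 s, in which the tool goes at most 62.5 mm and 10.7 degrees, less where a joint would pass 70% of its speed; a pose out of reach is approached as far as the arm can. A call with a gripper value outside its range is refused whole. The fingers move at their own pace and stop on an object; the grip force is fixed at half the most. Time passes only in rows, so rows that repeat a pose let the fingers close. It gives the time, the measured TCP pose, the force and the opening at its end, in the units of the state.
- state(): the state, without advancing time (a new reading comes with each control period).
- capture(name): name is "scene" or "side" or "wrist"; returns the picture (420x560x3 uint8, blue, green, red); there is no depth.
- camera_info(name): a dict with "fx", "fy", "cx", "cy" (pixels), "view" (4x4, takes a point from world to camera coordinates); the wrist camera has in their place "T_tool_cam" (4x4, takes a point from camera to tool coordinates, whose origin is the TCP and whose axes are the tool frame's). Camera axes: x right, y down, z forward; pixel columns grow to the right and rows downward; lengths in m; the calibration is good to about 2 mm. The wrist camera is an equidistant fisheye: a pixel r from the principal point sees the ray r / f radians off the axis. A picture is of the moment at which its call begins: read the wrist's pose just before it. camera_info takes no time and is no camera call.
- job_done(): hands the job in, once; it reports no verdict.
The state is a dict: "time_s": time; "qpos": joint angles; "joint_vel": joint speeds; "joint_torque": joint torques, N m; "tool_pos": TCP position; "tool_rot": TCP orientation; "contact_force": force on the tool from outside, world axes, zero at the start; "ft_torque": the same for the moment, N m; "opening": finger opening in m.
Only numpy, scipy, OpenCV 4.12 (cv2) and the standard library are available. Lean on these libraries where they do the work, as an engineer would, in place of code of your own. Each camera call takes 0.05 s, during which the arm holds its last target.

## Task

Take the drag hook from its wooden rest, catch the tray's pull loop under the clear guard with it, and gently draw the tray out until it bears firmly on the two sprung rubber buffers, their springs clearly pressed in, without straining it. Then unhook, leaving the tray resting against the buffers, and lay the hook back on its rest as it was. Touch the tray only with the hook and leave the other things on the bench where they are.

Things in the scene. Friction and masses are not known exactly. Their poses are not given: they have to be found in the camera images.
- bay: Fixed track for the tray. Origin on the bench, mid-track, below the clear guard's front edge; +x points in under the guard (tray comes out along -x), z up. Floor 6 mm up, x -180 to 290 mm; side rails 28 mm high, 158 mm apart, x -90 to 290. Guard x 0 to 290, y +-93, underside 130 mm, top 142 mm above the bench; corner posts at y +-87 mm.
- stop: End stop on the bay: same axes, origin mid-track at bay x -80 mm, on the floor. Housings 40 mm high at y +-62, x -60 to -30 mm; way between is free. Their 2 rubber noses (20 mm across, 24 mm up) move as one on a spring (1.2 N/mm for 8 mm, then solid) and meet the tray's front wall. Nose faces nominally at stop x +30 mm; an unmeasured screw setting shifts this up to 30 mm either way.
- tray: Loose grey tray of polished spouts, 180 (x) x 150 (y) x 45 mm, 0.55 to 1.05 kg, drags with some 2 to 10 N of friction. Origin: centre of its underside; +x points away from the pull loop, along the bay's +x (4 mm of play to each rail). Front wall's outside at x = -90 mm.
- tray_front (a point): Point fixed on the tray where its pull loop's centre is when mid-way: 112 mm from the tray's origin along -x, 36 mm above the bench. Loop: flat level eye of 6 mm steel rod, opening 22 (x) by 24 mm (y), outside 39 mm ahead of the front wall. It slides sideways (tray y) with under 1 N, travel +-22 mm; it starts up to 20 mm either way, not measured: feel or look for it.
- rest: Fixed wooden hook rest, a block x -30 to +100 mm, 50 mm wide. Origin on the bench below the hook handle's place. Groove along x for the hook's bar: floor 55 mm above the bench, 22 mm wide, 9 mm deep. The hook in its place has the rest's axes, handle over the origin, prong hanging past the +x end.
- hook: Loose drag hook, 0.2 kg: flat steel bar, x -17 to +157 mm, 14 mm wide, 8 mm high; origin on its underside below the handle. Upright square wooden handle 24 x 24 mm from 8 to 64 mm above the bar's underside. At x = +150 mm a round prong 8 mm thick points down to 36 mm below the bar's underside, end rounded.
- hook_grip (a point): The middle of the hook's handle, to be gripped from above: 34 mm above the bar's underside. Axes as the hook's (x towards the prong, z up).
- hook_tip (a point): The lower end of the hook's prong: 150 mm ahead of the handle's axis along the hook's x and 70 mm below point hook_grip. Axes as the hook's.
- wheel: Bystander: a grey buffing wheel lying flat, 100 mm across, 24 mm high. Origin: centre of its underside.
- jar: Bystander: a grey jar with a steel lid, 60 mm across, 75 mm high. Origin: centre of its underside.
- spout: Bystander: a polished spout casting, 48 mm round foot, spout reaching 78 mm along its x, about 62 mm high. Origin: centre of the foot's underside.
There are look-alikes about, which are no part of the job. Leave any blue or orange look-alike of the hook alone.

How it is judged:
On the way, in this order (a step that is already met when the one before it is completed fails the run):
1. the hook has caught the loop and is drawing the tray (pulls with over 0.5 N, tray at least 20 mm out of its start) (contact force between hook and tray above 0.5 N and distance of tray from where it was at the start of the episode above 0.02 m), for 0.1 s.
2. the hook holds the tray against the buffers, which are pressed with more than 2.5 N (contact force between tray and stop above 2.5 N and contact force between hook and tray above 0.5 N), for 0.2 s.
At the end, for the whole second after the job is handed in: The tray is level, at rest and still bearing on the stop's buffers (over 0.3 N), free of the hook; the hook lies at rest and flat in the groove of its rest, prong past the +x end, handle within 25 mm along and 10 mm across of its place (contact force between tray and stop above 0.3 N and linear speed of each of tray, hook below 0.01 m/s and angle between tray's own z axis and vertical below 0.05 rad and contact force between hook and tray below 0.05 N and x of hook_grip in the frame of rest between -0.025 and 0.025 m and y of hook_grip in the frame of rest between -0.01 and 0.01 m and z of hook_grip in the frame of rest between 0.084 and 0.094 m and x of hook_tip in the frame of rest above 0.1 m and angle between hook's own z axis and vertical below 0.08 rad); the robot touches nothing.
It fails at once if the hook presses or pulls on the tray or its loop with more than 20 N (contact force between hook and tray above 20 N).
It fails at once if the gripper or the arm touches the tray (contact force between any of the fingers, the arm and tray above 0.5 N).
It fails at once if the wheel is pushed more than 25 mm from its place (distance of wheel from where it was at the start of the episode above 0.025 m).
It fails at once if the jar is pushed more than 25 mm from its place (distance of jar from where it was at the start of the episode above 0.025 m).
It fails at once if the spout is pushed more than 25 mm from its place (distance of spout from where it was at the start of the episode above 0.025 m).
It also fails if it takes over 72 s, if anything falls off the work surface, if the arm or the gripper's body presses on something with over 40 N, if the wrist force passes 120 N, or if a joint passes its speed limit or range.

## Working session

There is one attempt and no reset: what is moved stays moved. The work goes in short steps, Python scripts to look and compute and a shell command to move; the robot and the scene stay as the last step left them, time stands still between calls to the robot, and variables do not carry over. Pictures are saved under pics/ and viewed, and the job is handed in when it is done.

```bash
mkdir -p pics; ls
python3 - <<'E'
from bench import *
import cv2
s=state();print(s)
for n in ("scene","side","wrist"):
    print(n,camera_info(n)); cv2.imwrite(f"pics/{n}0.png",capture(n))
E
```

```text
pics
{'time_s': 0.0, 'qpos': array([ 1.12180023,  0.53720815, -0.0044496 ,  1.53885545,  0.00263448,
        1.06728822, -0.07118129]), 'joint_vel': array([ 3.33454755e-04, -1.07889593e-03,  2.02456816e-04,  7.85155571e-05,
        1.50135451e-03,  2.44576703e-04,  3.95216783e-04]), 'joint_torque': array([-1.66465776e-03, -5.83405530e+01,  1.04788430e+00, -2.59091967e+01,
        1.23072174e-02,  9.63150262e-03,  4.34732954e-05]), 'tool_pos': array([ 0.24253226, -0.60238435,  0.23039268]), 'tool_rot': array([-0.13395845, -0.69401576, -0.13515057,  0.69435696]), 'contact_force': array([-0.40827268, -0.06439257,  0.007329  ]), 'ft_torque': array([-0.02725794, -0.00778474, -0.02265201]), 'opening': 0.08532043321692137}
scene {'fx': 394.6653494794625, 'fy': 394.6653494794625, 'cx': 279.6045789222322, 'cy': 205.1415886630748, 'view': array([[-0.22289673,  0.97462197, -0.02071387,  0.19862867],
       [ 0.69395566,  0.14371336, -0.70552959, -0.28276753],
       [-0.68464778, -0.17163475, -0.70837767,  1.34872196],
       [ 0.        ,  0.        ,  0.        ,  1.        ]])}
side {'fx': 400.91261918531933, 'fy': 400.91261918531933, 'cx': 280.77504497881995, 'cy': 209.78755280670214, 'view': array([[-0.98861832, -0.14996352, -0.01203193,  0.52593218],
       [-0.09067178,  0.65773916, -0.74776856,  0.17859423],
       [ 0.12005187, -0.73816674, -0.66385044,  1.06581284],
       [ 0.        ,  0.        ,  0.        ,  1.        ]])}
wrist {'fx': 325.19226210127806, 'fy': 325.19226210127806, 'cx': 279.4811675444703, 'cy': 207.82605536703755, 'T_tool_cam': array([[-1.76448516e-04, -3.06773238e-01,  9.51782617e-01,
        -1.42675306e-01],
       [ 9.99999568e-01, -9.22642199e-04, -1.11993530e-04,
         1.52777226e-03],
       [ 9.12511424e-04,  9.51782186e-01,  3.06773269e-01,
        -7.98683187e-02],
       [ 0.00000000e+00,  0.00000000e+00,  0.00000000e+00,
         1.00000000e+00]])}
```

View pics/scene0.png

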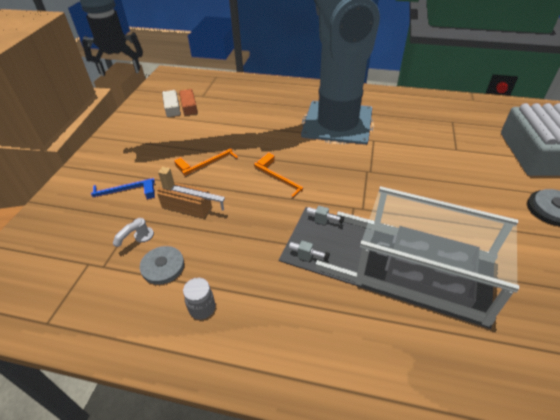

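View pics/side0.png

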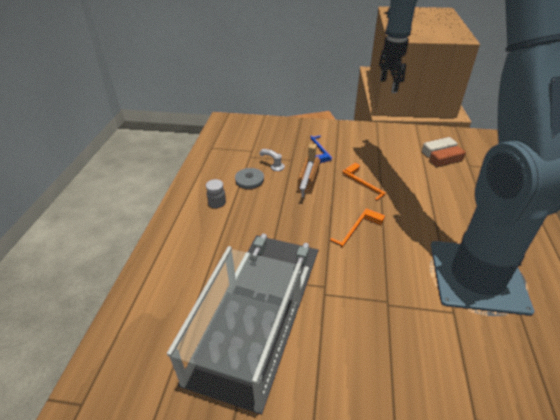

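View pics/wrist0.png

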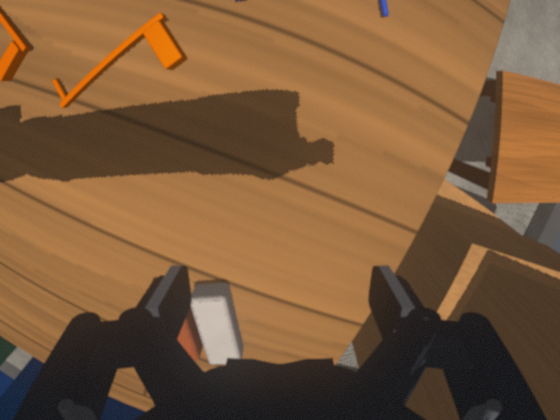

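The scene picture shows the hook on its rest (handle about 166,178, prong about 222,203). The bay runs from the buffers at (320,216) and (305,252) to the guard on the right. The blue and orange look-alikes lie nearby. I'll zoom in on the hook and the bay.

```bash
cat > h.py <<'E'
import numpy as np, cv2
from bench import *
from scipy.spatial.transform import Rotation as R
def ray(n,u,v,st=None):
    c=camera_info(n)
    if n=="wrist":
        x=(u-c['cx'])/c['fx'];y=(v-c['cy'])/c['fy'];r=np.hypot(x,y)
        d=np.array([np.sin(r)*x/max(r,1e-9),np.sin(r)*y/max(r,1e-9),np.cos(r)])
        q=st['tool_rot'];Rt=R.from_quat(np.r_[q[1:],q[0]]).as_matrix()
        T=c['T_tool_cam']
        return np.array(st['tool_pos'])+Rt@T[:3,3], Rt@T[:3,:3]@d
    V=c['view'];d=np.array([(u-c['cx'])/c['fx'],(v-c['cy'])/c['fy'],1])
    o=-V[:3,:3].T@V[:3,3];d=V[:3,:3].T@d
    return o,d/np.linalg.norm(d)
def plane(n,u,v,z,st=None):
    o,d=ray(n,u,v,st);return o+d*(z-o[2])/d[2]
def tri(*rs):
    A=np.zeros((3,3));b=np.zeros(3)
    for o,d in rs:
        P=np.eye(3)-np.outer(d,d);A+=P;b+=P@o
    p=np.linalg.solve(A,b)
    return p,[np.linalg.norm((np.eye(3)-np.outer(d,d))@(p-o)) for o,d in rs]
def proj(n,p,st=None):
    c=camera_info(n)
    if n=="wrist":
        q=st['tool_rot'];Rt=R.from_quat(np.r_[q[1:],q[0]]).as_matrix();T=c['T_tool_cam']
        x=T[:3,:3].T@(Rt.T@(np.array(p)-st['tool_pos'])-T[:3,3])
        th=np.arctan2(np.hypot(x[0],x[1]),x[2]);h=np.hypot(x[0],x[1])
        return c['cx']+c['fx']*th*x[0]/h,c['cy']+c['fy']*th*x[1]/h
    V=c['view'];x=V[:3,:3]@p+V[:3,3]
    return c['cx']+c['fx']*x[0]/x[2],c['cy']+c['fy']*x[1]/x[2]
def crop(src,x0,y0,w,hh,k,out):
    im=cv2.imread(src)[y0:y0+hh,x0:x0+w]
    cv2.imwrite(out,cv2.resize(im,None,fx=k,fy=k,interpolation=cv2.INTER_CUBIC))
E
python3 - <<'E'
from h import *
crop('pics/scene0.png',80,140,160,120,5,'pics/c1.png')
crop('pics/side0.png',200,130,160,120,5,'pics/c2.png')
crop('pics/scene0.png',270,180,260,150,3,'pics/c3.png')
crop('pics/side0.png',160,220,180,190,3,'pics/c4.png')
E
```

```text
(no output)
```

View pics/c1.png

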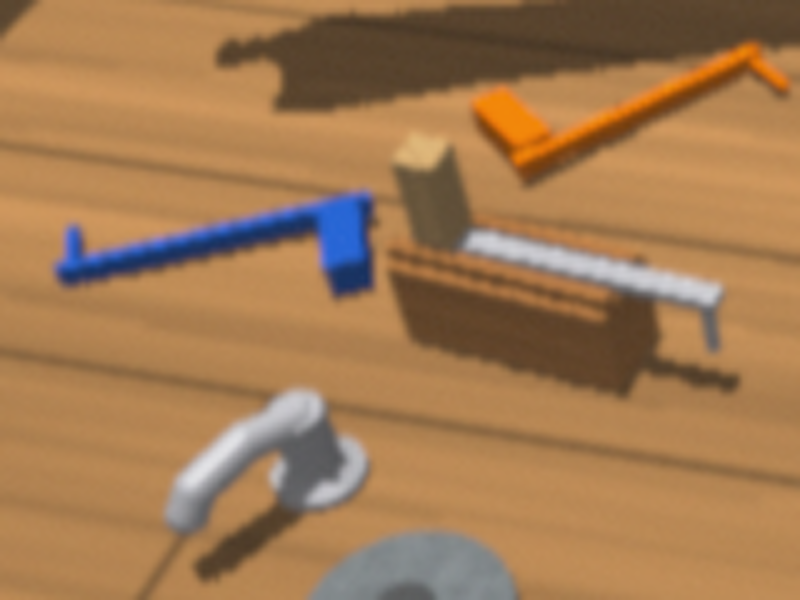

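View pics/c2.png

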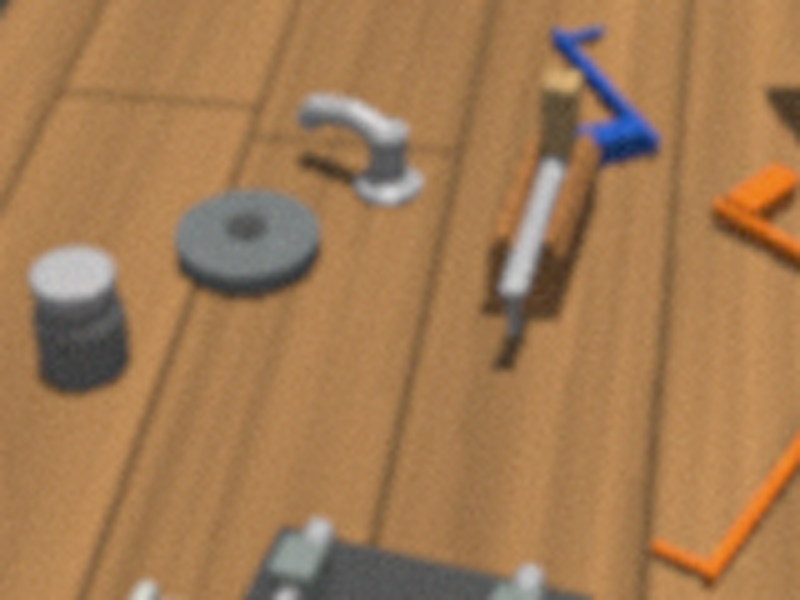

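View pics/c3.png

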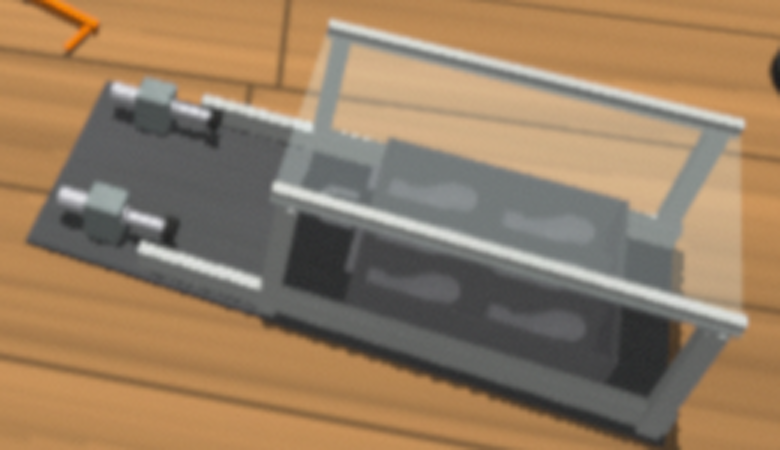

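View pics/c4.png

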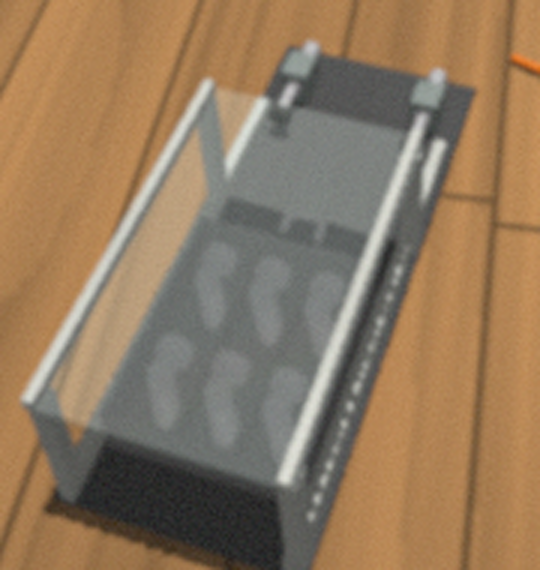

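Run:
```python
from h import *
S=lambda u,v,x0,y0,k:((u/k)+x0,(v/k)+y0)
def t(name,a,b):
    p,r=tri(ray("scene",*a),ray("side",*b));print(name,p.round(4),np.round(r,4))
t("handle top",S(425,150,80,140,5),S(563,82,200,130,5))
t("bar end",S(718,290,80,140,5),S(513,280,200,130,5))
t("tip",S(713,348,80,140,5),S(513,335,200,130,5))
t("floor c far",S(28,240,270,180,3),S(290,47,160,220,3))
t("floor c near",S(108,82,270,180,3),S(472,90,160,220,3))
t("guard front near",S(330,25,270,180,3),S(425,118,160,220,3))
t("guard front far",S(275,190,270,180,3),S(208,82,160,220,3))
t("guard back near",S(743,125,270,180,3),S(288,480,160,220,3))
t("guard back far",S(745,323,270,180,3),S(28,400,160,220,3))
```

```text
handle top [ 0.4825 -0.3886  0.1203] [0.0004 0.0004]
bar end [ 0.4986 -0.2345  0.0696] [0.0017 0.0017]
tip [ 0.497  -0.2427  0.0211] [0.0008 0.0008]
floor c far [ 0.6137 -0.0641  0.0057] [0.0002 0.0002]
floor c near [ 0.4313 -0.0321  0.0072] [0.0012 0.0012]
guard front near [0.4642 0.1382 0.1454] [0.0058 0.0058]
guard front far [0.638  0.1142 0.1413] [0.0001 0.0001]
guard back near [0.5117 0.4257 0.1417] [0.0014 0.0014]
guard back far [0.6837 0.3976 0.1416] [0.0001 0.0001]
```

```bash
cat >> h.py <<'E'
def Rt(st):
    q=st['tool_rot'];return R.from_quat(np.r_[q[1:],q[0]])
def goto(p,yaw_y,st=None):
    """rows entry to get TCP to p with tool x down, tool y along world yaw (deg)"""
    st=st or state();a=np.radians(yaw_y);y=np.array([np.cos(a),np.sin(a),0]);x=np.array([0,0,-1.]);z=np.cross(x,y)
    G=R.from_matrix(np.c_[x,y,z]);C=Rt(st)
    sh=C.inv().apply(np.array(p)-st['tool_pos'])*100;rv=(C.inv()*G).as_rotvec()
    print("shift cm",sh.round(2),"turn",rv.round(3),"deg",np.degrees(np.linalg.norm(rv)).round(1));return sh,rv
E
python3 - <<'E'
from h import *
print(Rt(state()).as_matrix().round(3))
for y in (84.3,264.3,-5.7,174.3): goto([.4825,-.3886,.2],y)
E
```

```text
[[-0.001  0.374 -0.928]
 [ 0.001 -0.928 -0.374]
 [-1.    -0.001  0.   ]]
shift cm [  3.07 -10.88 -30.25] turn [-2.659e+00 -2.000e-03  1.000e-03] deg 152.4
shift cm [  3.07 -10.88 -30.25] turn [0.482 0.    0.001] deg 27.6
shift cm [  3.07 -10.88 -30.25] turn [-1.088e+00 -1.000e-03  1.000e-03] deg 62.4
shift cm [  3.07 -10.88 -30.25] turn [2.053e+00 1.000e-03 1.000e-03] deg 117.6
```

```bash
python3 -m crank '[[[0.5,-2,-5],[0.1,0,0],1],[[1,-4,-11],[0.2,0,0],1],[[2,-6,-17],[0.3,0,0],1],[[3,-8,-23],[0.4,0,0],1],[[3,-10.9,-29],[0.482,0,0],1],[[3,-10.9,-30.2],[0.482,0,0],1],[[3,-10.9,-30.2],[0.482,0,0],1],[[3,-10.9,-30.2],[0.482,0,0],1]]'
python3 - <<'E'
from h import *
st=state();np.save('st1.npy',st,allow_pickle=True);cv2.imwrite('pics/w1.png',capture('wrist'));print(st['tool_pos'],st['contact_force'],st['qpos'].round(2))
E
```

```text
time_s: 1.15
tool_pos: [0.4799, -0.3908, 0.2006]
tool_rot: [0.036, -0.705, 0.036, 0.707]
contact_force: [-1.1, -0.5, -0.4]
opening: 0.0854
[ 0.47990453 -0.3908144   0.2006447 ] [-1.05911443 -0.48147031 -0.36236509] [ 0.58  0.52  0.04  1.65 -0.02  0.97 -1.04]
```

View pics/w1.png

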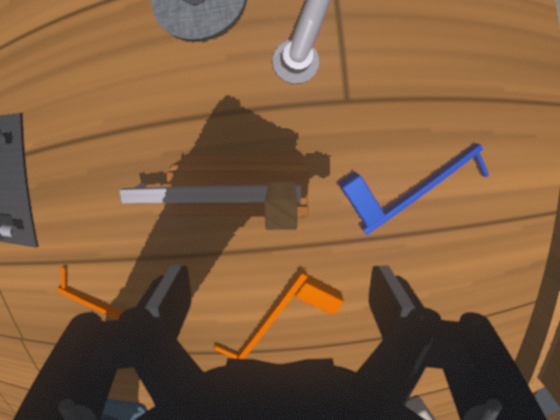

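Run:
```python
from h import *
crop('pics/w1.png',110,150,210,95,3.8,'pics/c5.png')
st=np.load('st1.npy',allow_pickle=True).item()
for p in ([.4825,-.3886,.119],[.497,-.2427,.019],[.4825,-.3886,.055]): print(proj('wrist',p,st))
```

```text
(np.float64(275.08076394245046), np.float64(215.18256804469837))
(np.float64(142.0799469410355), np.float64(184.96521431920596))
(np.float64(275.97099795399913), np.float64(192.1640533245025))
```

View pics/c5.png

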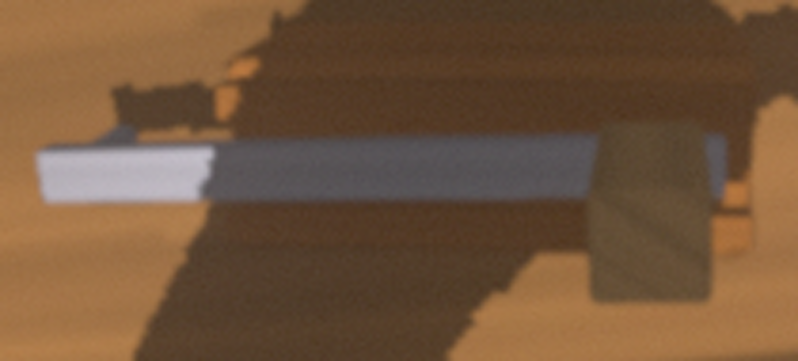

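Run:
```python
from h import *
st=np.load('st1.npy',allow_pickle=True).item()
h=(110+650/3.8,150+243/3.8)
sc=(165,170);si=(312.6,146.4)
print(tri(ray('wrist',*h,st),ray('scene',*sc)),tri(ray('wrist',*h,st),ray('side',*si)),tri(ray('wrist',*h,st),ray('scene',*sc),ray('side',*si)))
print(plane('wrist',*h,.119,st),plane('scene',*sc,.119),plane('side',*si,.119))
a=plane('wrist',110+40/3.8,150+176/3.8,.063,st);b=plane('wrist',110+724/3.8,150+166/3.8,.063,st)
print(a,b,np.linalg.norm(a-b),np.degrees(np.arctan2(*(a-b)[[1,0]])))
u=(a-b)/np.linalg.norm(a-b);print('handle',b+u*.017, a-u*.157)
```

```text
(array([ 0.48112089, -0.39175542,  0.11777884]), [np.float64(0.0018475735916753994), np.float64(0.0018475735916755325)]) (array([ 0.48265769, -0.39292173,  0.11727726]), [np.float64(0.00024393235399833765), np.float64(0.00024393235399849)]) (array([ 0.4820271 , -0.39141326,  0.11846857]), [np.float64(0.0017634381289757025), np.float64(0.0020754799357319237), np.float64(0.0008014141470056577)])
[ 0.48300111 -0.39303426  0.119     ] [ 0.48061426 -0.38998822  0.119     ] [ 0.4826973 -0.39005    0.119    ]
[ 0.49735558 -0.23777234  0.063     ] [ 0.48101258 -0.41061893  0.063     ] 0.17361749602492094 84.59862336144987
handle [ 0.48261282 -0.39369441  0.063     ] [ 0.48257682 -0.39407522  0.063     ]
```

Run:
```python
from h import *
goto([.4825,-.3925,.072],264.6)
```

```text
shift cm [12.87  0.13 -0.31] turn [-0.008  0.002 -0.   ] deg 0.5
```

```bash
python3 -m crank '[[[3,0.13,-0.3],[-0.008,0,0],1],[[6,0.13,-0.3],[-0.008,0,0],1],[[9,0.13,-0.3],[-0.008,0,0],1],[[12,0.13,-0.3],[-0.008,0,0],1],[[12.85,0.13,-0.3],[-0.008,0,0],1],[[12.85,0.13,-0.3],[-0.008,0,0],1],[[12.85,0.13,-0.3],[-0.008,0,0],1]]'
python3 - <<'E'
from h import *
goto([.4825,-.3925,.072],264.6)
st=state();np.save('st2.npy',st,allow_pickle=True);cv2.imwrite('pics/w2.png',capture('wrist'));print(st['contact_force'],proj('wrist',[.4824,-.3925,.119],st))
E
```

```text
time_s: 2.08
tool_pos: [0.4829, -0.3936, 0.0736]
tool_rot: [-0.033, 0.706, -0.034, -0.706]
contact_force: [-0.3, 0.9, 0.2]
opening: 0.0855
shift cm [ 0.16 -0.1   0.05] turn [-0.001 -0.    -0.001] deg 0.1
[-0.2781641   0.86864662  0.17888491] (np.float64(274.98923545443625), np.float64(332.3449941383477))
```

View pics/w2.png

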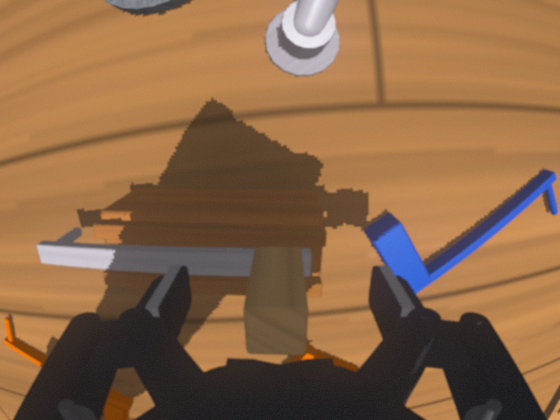

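The handle stands centred between the fingers (about 277,330). Closing.

```bash
python3 -m crank '[[[0.1,-0.1,0],[0,0,0],0.6],[[0.1,-0.1,0],[0,0,0],0.3],[[0.1,-0.1,0],[0,0,0],0],[[0.1,-0.1,0],[0,0,0],0],[[0.1,-0.1,0],[0,0,0],0],[[0.1,-0.1,0],[0,0,0],0],[[0.1,-0.1,0],[0,0,0],0]]'
python3 - <<'E'
from h import *
st=state();np.save('st3.npy',st,allow_pickle=True);print(st['contact_force'],st['ft_torque'])
goto([.4825,-.3925,.072],264.6)
E
```

```text
time_s: 3.0
tool_pos: [0.4832, -0.3924, 0.0728]
tool_rot: [-0.033, 0.706, -0.034, -0.706]
contact_force: [-0.9, 0.6, 3.3]
opening: 0.0235
[-0.89075906  0.60956753  3.33947341] [0.0865472  0.169449   0.01255025]
shift cm [0.08 0.02 0.07] turn [-0.001 -0.    -0.001] deg 0.1
```

```bash
python3 -m crank '[[[-1.5,0,0],[0,0,0],0],[[-4,0,0],[0,0,0],0],[[-8,0,0],[0,0,0],0],[[-9,0,0],[0,0,0],0],[[-9,0,0],[0,0,0],0]]'
python3 - <<'E'
from h import *
st=state();np.save('st4.npy',st,allow_pickle=True);cv2.imwrite('pics/w4.png',capture('wrist'));print(st['contact_force'],st['ft_torque'],st['opening'])
print([proj('wrist',st['tool_pos']+np.array([.15*.094,.15*.9956,-z]),st) for z in (.0538,.0178-.008)])
goto([.525,-.03,.15],260.8)
E
```

```text
time_s: 3.62
tool_pos: [0.4832, -0.3924, 0.1631]
tool_rot: [-0.033, 0.707, -0.034, -0.706]
contact_force: [0.2, -0.1, -1.7]
opening: 0.0231
[ 0.19804621 -0.11463769 -1.73624022] [-0.10751201  0.02764381 -0.01911789] 0.023127128823410097
[(np.float64(78.32101663624374), np.float64(230.11735316774352)), (np.float64(44.68289547943442), np.float64(254.80852004464344))]
shift cm [  1.17 -36.43  -0.78] turn [ 0.065  0.001 -0.001] deg 3.8
```

View pics/w4.png

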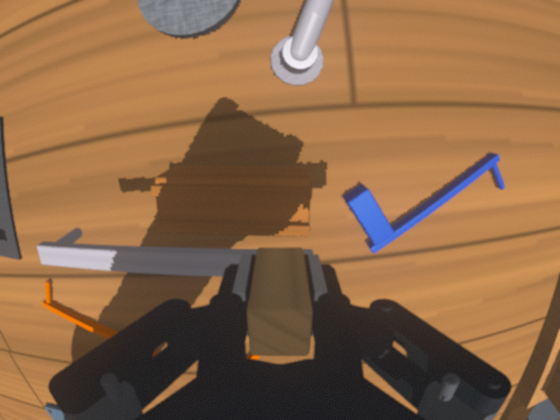

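The hook is held and level, with the prong end at about (78,233) as predicted. Carrying it to the front of the bay.

```bash
python3 -m crank '[[[0,-3,0],[0,0,0],0],[[0,-8,0],[0.02,0,0],0],[[0,-13,-0.3],[0.04,0,0],0],[[0,-18,-0.5],[0.065,0,0],0],[[0,-23,-0.8],[0.065,0,0],0],[[0,-28,-0.8],[0.065,0,0],0],[[0,-32,-0.8],[0.065,0,0],0],[[0.5,-35,-0.8],[0.065,0,0],0],[[1,-36.4,-0.8],[0.065,0,0],0],[[1.2,-36.4,-0.8],[0.065,0,0],0],[[1.2,-36.4,-0.8],[0.065,0,0],0]]'
python3 - <<'E'
from h import *
st=state();np.save('st5.npy',st,allow_pickle=True);cv2.imwrite('pics/w5.png',capture('wrist'));print(st['contact_force'],st['qpos'].round(2),st['opening'])
cv2.imwrite('pics/s5.png',capture('scene'));cv2.imwrite('pics/d5.png',capture('side'))
crop('pics/s5.png',270,180,260,150,3,'pics/c6.png')
crop('pics/d5.png',160,220,180,190,3,'pics/c7.png')
E
```

```text
time_s: 5.05
tool_pos: [0.5247, -0.0318, 0.1492]
tool_rot: [0.057, -0.704, 0.058, 0.705]
contact_force: [0.3, 0.4, -1.8]
opening: 0.0232
[ 0.26292338  0.42952522 -1.79586242] [-0.01  0.44 -0.02  1.93  0.02  0.77 -1.77] 0.023207447856902843
```

View pics/w5.png

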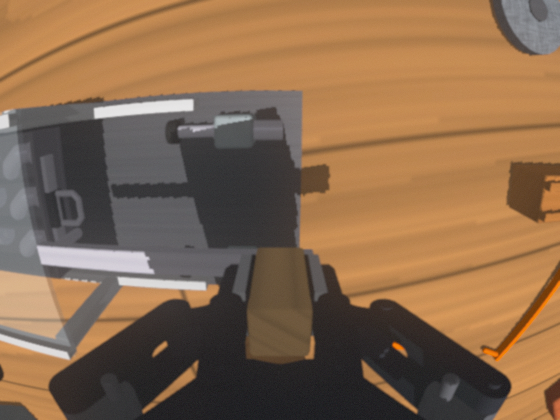

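View pics/c6.png

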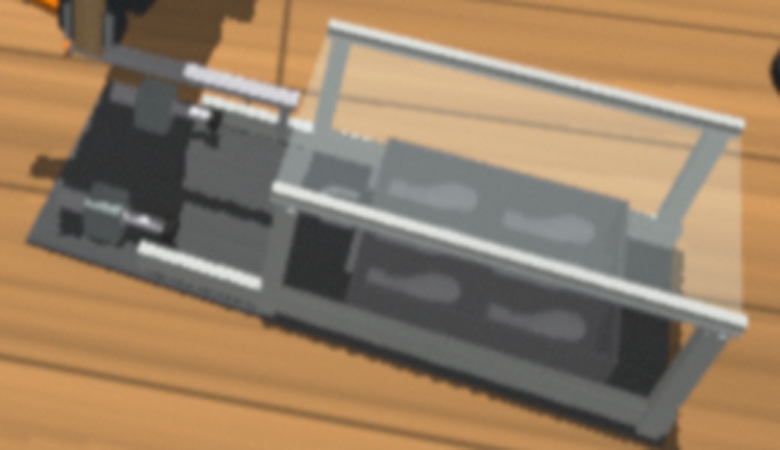

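View pics/c7.png

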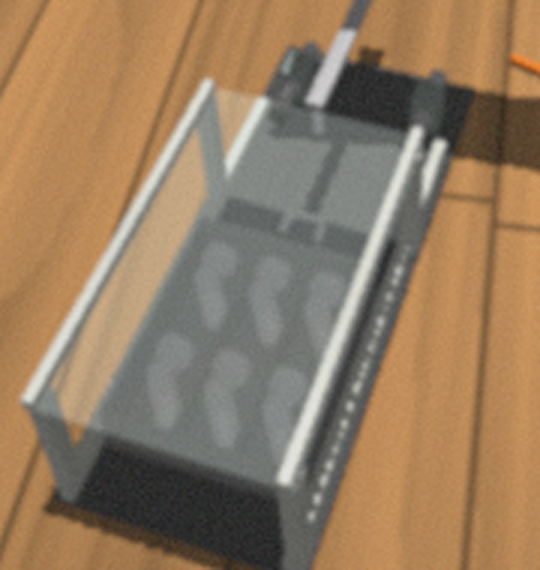

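The wrist picture shows the pull loop as a light eye at about (70,208), just under the guard.

Run:
```python
from h import *
crop('pics/w5.png',0,90,200,150,4,'pics/c8.png')
```

```text
(no output)
```

View pics/c8.png

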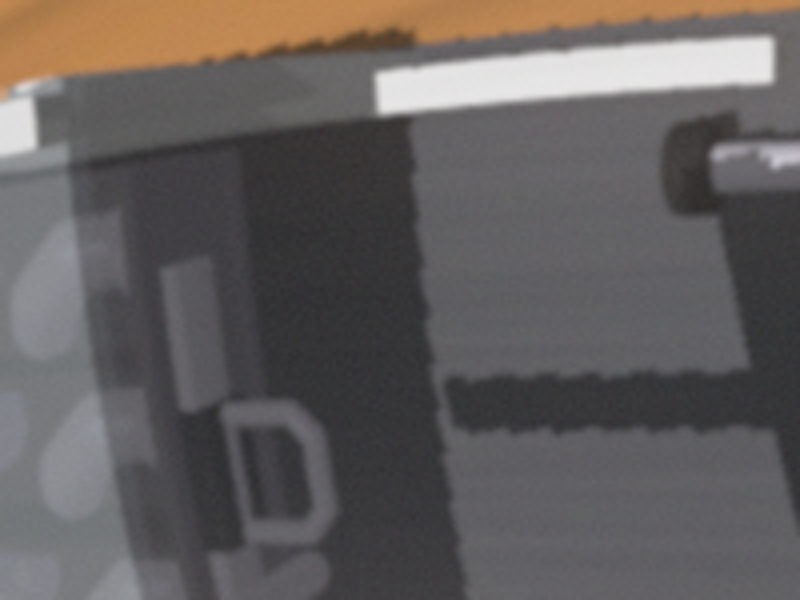

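```bash
cat >> h.py <<'E'
BO=np.array([.551,.128]);BY=80.8
def bay(p):
    a=np.radians(BY);d=np.array(p)[:2]-BO;return np.array([d@[np.cos(a),np.sin(a)],d@[-np.sin(a),np.cos(a)],p[2] if len(p)>2 else 0])
def unbay(x,y,z):
    a=np.radians(BY);return np.r_[BO+x*np.array([np.cos(a),np.sin(a)])+y*np.array([-np.sin(a),np.cos(a)]),z]
E
python3 - <<'E'
from h import *
st=np.load('st5.npy',allow_pickle=True).item()
f=lambda u,v,z:plane('wrist',u/4,90+v/4,z,st)
for n,u,v,z in [('loop c',280,470,.036),('front rod',320,470,.036),('side a',275,412,.036),('side b',288,528,.036),('rail far end top',775,60,.028),('rail',380,95,.028)]:
    p=f(u,v,z);print(n,p.round(4),bay(p).round(4))
p=plane('wrist',302,92,.006,st);print('floor c far',p,bay(p))
print('tip plane',[bay(p) for p in [f(325,565,.0954)]])
print('tip pred',bay(st['tool_pos']+np.r_[.15*np.array([np.cos(np.radians(80.8)),np.sin(np.radians(80.8))]),-.0538]), proj('wrist',st['tool_pos']+np.r_[.15*np.array([np.cos(np.radians(80.8)),np.sin(np.radians(80.8))]),-.0538],st))
# side: arms of loop
for u,v in [(285,222),(320,232)]:
    for z in (.036,):
        p=plane('side',160+u/3,220+v/3,z);print('side',p.round(4),bay(p).round(4))
p=plane('scene',270+340/3,180+188/3,.036);print('scene front rod?',bay(p).round(4))
E
```

```text
loop c [0.5556 0.1666 0.036 ] [0.0389 0.0017 0.036 ]
front rod [0.5535 0.1542 0.036 ] [0.0263 0.0017 0.036 ]
side a [0.5696 0.1627 0.036 ] [ 0.0372 -0.0128  0.036 ]
side b [0.541 0.17  0.036] [0.0399 0.0165 0.036 ]
rail far end top [0.6182 0.0229 0.028 ] [-0.093  -0.0831  0.028 ]
rail [0.6337 0.1163 0.028 ] [ 0.0016 -0.0835  0.028 ]
floor c far [ 0.61329282 -0.06684686  0.006     ] [-0.18238095 -0.09264385  0.006     ]
tip plane [array([-0.01441378,  0.0013036 ,  0.0954    ])]
tip pred [-0.01191027  0.00041186  0.09535324] (np.float64(78.48429875282491), np.float64(230.04019048382224))
side [0.571  0.1641 0.036 ] [ 0.0388 -0.014   0.036 ]
side [0.5407 0.1698 0.036 ] [0.0396 0.0168 0.036 ]
scene front rod? [0.0386 0.0215 0.036 ]
```

Run:
```python
from h import *
goto(unbay(-.110,.0017,.109),260.8)
```

```text
shift cm [ 4.07 -5.15  0.17] turn [-0.001  0.001 -0.001] deg 0.1
```

```bash
python3 -m crank '[[[2,-0.5,0],[0,0,0],0],[[4,-1,0.1],[0,0,0],0],[[4.1,-2.5,0.2],[0,0,0],0],[[4.1,-4.2,0.2],[0,0,0],0],[[4.1,-5.2,0.2],[0,0,0],0],[[4.1,-5.2,0.2],[0,0,0],0],[[4.1,-5.2,0.2],[0,0,0],0]]'
python3 - <<'E'
from h import *
st=state();np.save('st6.npy',st,allow_pickle=True);cv2.imwrite('pics/w6.png',capture('wrist'));print(st['contact_force'],st['opening'])
cv2.imwrite('pics/s6.png',capture('scene'));cv2.imwrite('pics/d6.png',capture('side'))
crop('pics/w6.png',0,120,160,120,5,'pics/c9.png')
crop('pics/d6.png',210,240,120,90,6,'pics/c10.png')
goto(unbay(-.110,.0017,.109),260.8)
print(proj('wrist',unbay(.04,.0017,.055),st),proj('wrist',unbay(.04,.0017,.036),st),proj('side',unbay(.04,.0017,.055)))
E
```

```text
time_s: 6.08
tool_pos: [0.5316, 0.0197, 0.1089]
tool_rot: [0.057, -0.705, 0.058, 0.705]
contact_force: [-0.8, 0.5, -2.0]
opening: 0.0237
[-0.80104069  0.53121189 -2.01787667] 0.02366207043069034
shift cm [-0.02 -0.03 -0.02] turn [-0.002  0.    -0.001] deg 0.2
(np.float64(78.60080839377528), np.float64(229.93082240563868)) (np.float64(90.80134891294423), np.float64(221.28385174050248)) (np.float64(260.453114931545), np.float64(291.2002137157398))
```

View pics/c9.png

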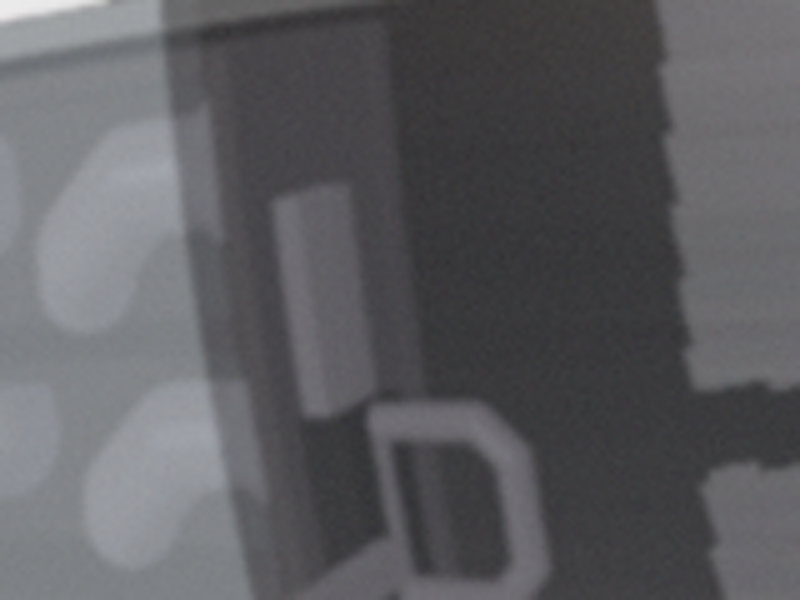

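View pics/c10.png

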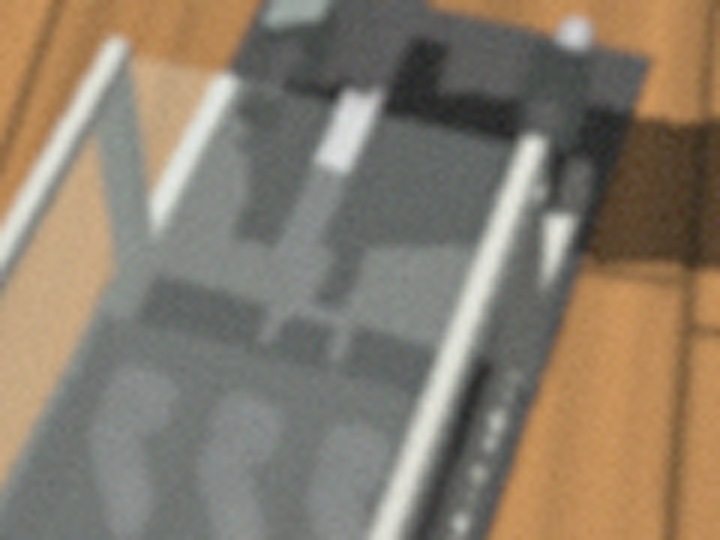

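In the wrist picture the loop opening is centred at about (90.6,221.6). My estimate projects to (90.8,221.3), so I'm lowering the prong.

```bash
python3 -m crank '[[[1,0,0],[0,0,0],0],[[2,0,0],[0,0,0],0],[[2.5,0,0],[0,0,0],0],[[2.5,0,0],[0,0,0],0]]'; python3 -m crank '[[[0.6,0,0],[0,0,0],0],[[1.1,0,0],[0,0,0],0],[[1.1,0,0],[0,0,0],0]]';python3 - <<'E'
from h import *
st=state();np.save('st7.npy',st,allow_pickle=True);cv2.imwrite('pics/w7.png',capture('wrist'));print(st['contact_force'],st['ft_torque'],bay(st['tool_pos']))
crop('pics/w7.png',0,170,160,120,5,'pics/c11.png')
cv2.imwrite('pics/s7.png',capture('scene'))
crop('pics/s7.png',330,180,120,90,6,'pics/c12.png')
E
```

```text
time_s: 6.72
tool_pos: [0.531, 0.0194, 0.0831]
tool_rot: [0.057, -0.704, 0.058, 0.705]
contact_force: [-0.3, -0.2, -1.0]
opening: 0.0233
time_s: 7.1
tool_pos: [0.5306, 0.0194, 0.0716]
tool_rot: [0.057, -0.704, 0.058, 0.706]
contact_force: [-0.1, 0.2, -2.5]
opening: 0.0231
[-0.0904257   0.20609742 -2.54971383] [-0.09486552 -0.00201246  0.04333147] [-0.11047871  0.00276969  0.07161912]
```

View pics/c11.png

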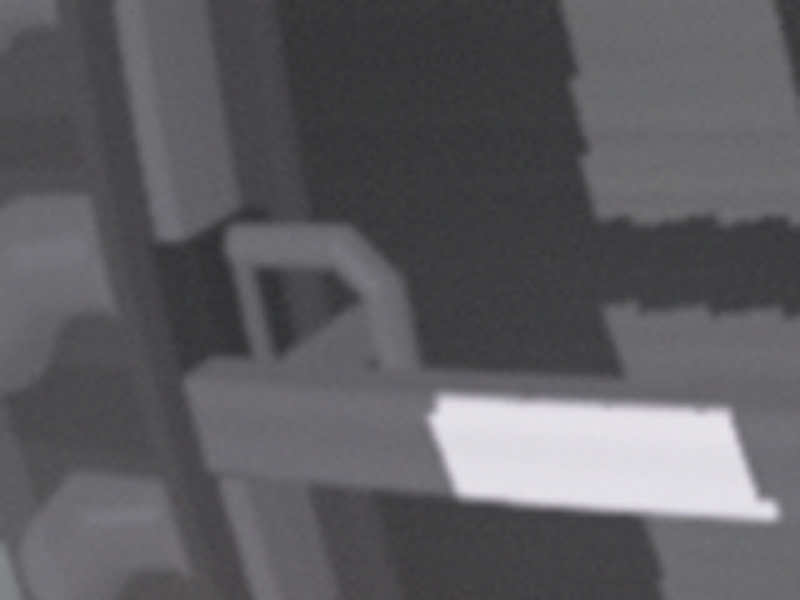

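View pics/c12.png

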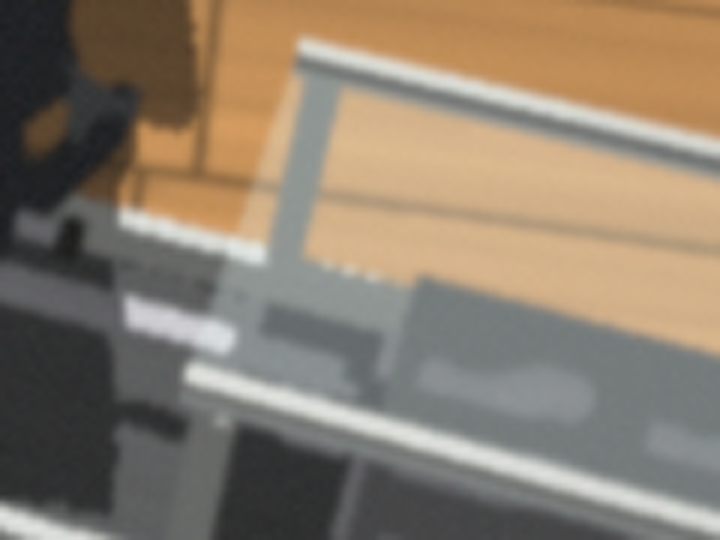

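```bash
python3 -m crank '[[[0,0.2,0],[0,0,0],0],[[0,0.4,0],[0,0,0],0],[[0,0.6,0],[0,0,0],0],[[0,0.75,0],[0,0,0],0],[[0,0.9,0],[0,0,0],0],[[0,1.05,0],[0,0,0],0],[[0,1.2,0],[0,0,0],0],[[0,1.35,0],[0,0,0],0]]';python3 - <<'E'
from h import *
st=state();cv2.imwrite('pics/w8.png',capture('wrist'));print(st['contact_force'],st['ft_torque'],bay(st['tool_pos']))
crop('pics/w8.png',0,170,160,120,5,'pics/c13.png')
E
```

```text
time_s: 8.2
tool_pos: [0.5289, 0.0061, 0.0722]
tool_rot: [0.057, -0.704, 0.058, 0.705]
contact_force: [0.8, 3.4, -2.3]
opening: 0.0235
[ 0.75859396  3.40967515 -2.2927266 ] [ 0.77283204 -0.15263859 -0.03228516] [-0.12382618  0.00231942  0.07215442]
```

View pics/c13.png

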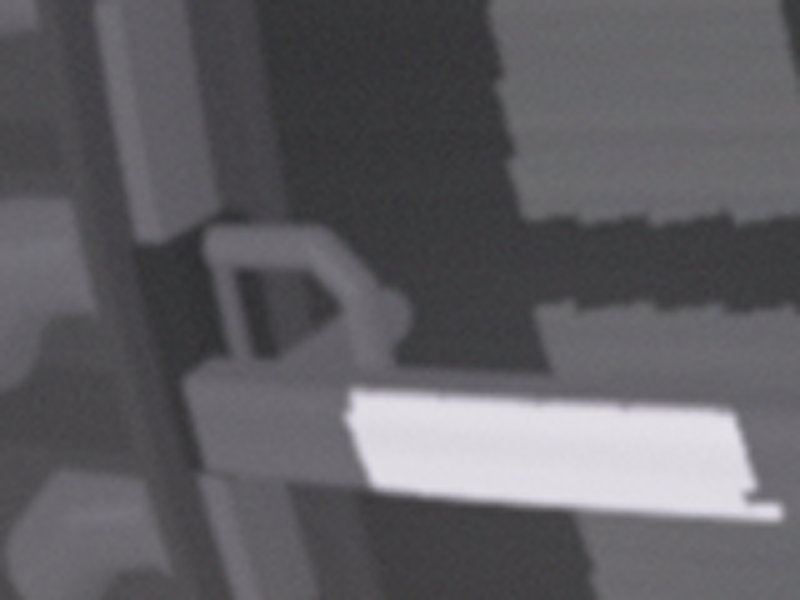

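```bash
python3 - <<'E'
from h import *
st=np.load('st5.npy',allow_pickle=True).item()
for u,v,z in [(668,170,.030),(668,170,.024),(690,210,.03),(690,210,.024)]: print(bay(plane('wrist',u/4,90+v/4,z,st)).round(4))
E
python3 -m crank '[[[0,0.5,0],[0,0,0],0],[[0,0.9,0],[0,0,0],0],[[0,1.3,0],[0,0,0],0],[[0,1.7,0],[0,0,0],0],[[0,2.1,0],[0,0,0],0],[[0,2.5,0],[0,0,0],0],[[0,2.9,0],[0,0,0],0],[[0,3.3,0],[0,0,0],0]]';python3 - <<'E'
from h import *
st=state();print(st['contact_force'],bay(st['tool_pos']))
E
```

```text
[-0.0693 -0.0616  0.03  ]
[-0.0672 -0.0612  0.024 ]
[-0.0737 -0.0529  0.03  ]
[-0.0717 -0.0523  0.024 ]
time_s: 9.25
tool_pos: [0.5234, -0.027, 0.0722]
tool_rot: [0.057, -0.704, 0.058, 0.705]
contact_force: [0.7, 2.9, -2.6]
opening: 0.0233
[ 0.71563362  2.86658448 -2.60303816] [-0.15746539  0.00245735  0.07218151]
```

```bash
python3 -m crank '[[[0,0.6,0],[0,0,0],0],[[0,1.2,0],[0,0,0],0],[[0,1.8,0],[0,0,0],0],[[0,2.4,0],[0,0,0],0],[[0,3.0,0],[0,0,0],0],[[0,3.6,0],[0,0,0],0],[[0,4.2,0],[0,0,0],0],[[0,4.8,0],[0,0,0],0],[[0,5.4,0],[0,0,0],0],[[0,6,0],[0,0,0],0],[[0,6.5,0],[0,0,0],0],[[0,6.8,0],[0,0,0],0]]';python3 - <<'E'
from h import *
st=state();print(st['contact_force'],bay(st['tool_pos']))
np.save('st9.npy',st,allow_pickle=True);cv2.imwrite('pics/w9.png',capture('wrist'))
cv2.imwrite('pics/s9.png',capture('scene'))
crop('pics/w9.png',0,80,260,195,3,'pics/c14.png')
crop('pics/s9.png',270,180,160,120,5,'pics/c15.png')
E
```

```text
time_s: 10.75
tool_pos: [0.5122, -0.0945, 0.0723]
tool_rot: [0.057, -0.704, 0.058, 0.705]
contact_force: [0.7, 2.2, -2.6]
opening: 0.0235
[ 0.66993092  2.21381733 -2.60537046] [-0.22587034  0.00268292  0.07228779]
```

View pics/c14.png

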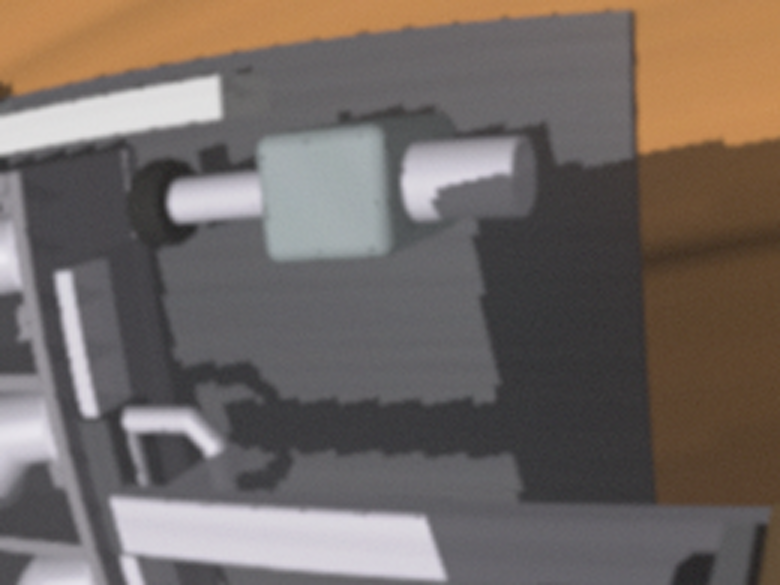

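View pics/c15.png

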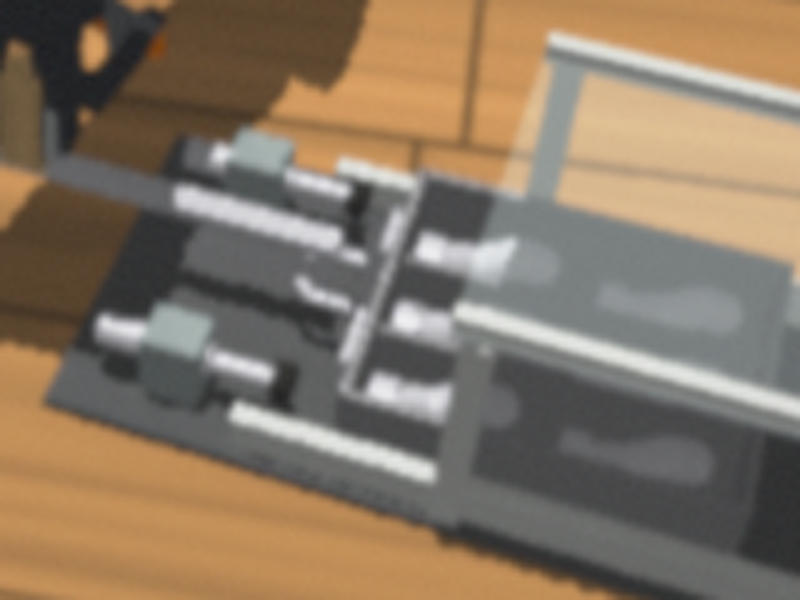

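```bash
python3 - <<'E'
from h import *
st=np.load('st9.npy',allow_pickle=True).item()
for z in(.024,.03):print(bay(plane('wrist',130/3,80+200/3,z,st)).round(4))
E
python3 -m crank '[[[0,0.3,0],[0,0,0],0],[[0,0.6,0],[0,0,0],0],[[0,0.9,0],[0,0,0],0],[[0,1.2,0],[0,0,0],0],[[0,1.4,0],[0,0,0],0],[[0,1.6,0],[0,0,0],0]]';python3 - <<'E'
from h import *
st=state();print(st['contact_force'],bay(st['tool_pos']))
E
python3 -m crank '[[[0,0.2,0],[0,0,0],0],[[0,0.4,0],[0,0,0],0],[[0,0.4,0],[0,0,0],0]]'
```

```text
[-0.0589 -0.0626  0.024 ]
[-0.0642 -0.0631  0.03  ]
time_s: 11.6
tool_pos: [0.5096, -0.1106, 0.0723]
tool_rot: [0.057, -0.704, 0.058, 0.705]
contact_force: [0.4, 2.6, -1.6]
opening: 0.0235
[ 0.4040285   2.59179622 -1.59782217] [-0.24218602  0.00274997  0.07232985]
time_s: 11.98
tool_pos: [0.5088, -0.115, 0.0723]
tool_rot: [0.057, -0.704, 0.059, 0.705]
contact_force: [0.1, 2.3, -1.8]
opening: 0.0235
```

```bash
python3 -m crank '[[[0,0.15,0],[0,0,0],0],[[0,0.3,0],[0,0,0],0],[[0,0.3,0],[0,0,0],0]]'
python3 -m crank '[[[0,0.15,0],[0,0,0],0],[[0,0.2,0],[0,0,0],0],[[0,0.2,0],[0,0,0],0]]'
```

```text
time_s: 12.35
tool_pos: [0.5082, -0.1177, 0.0723]
tool_rot: [0.057, -0.704, 0.059, 0.706]
contact_force: [0.1, 3.9, -2.5]
opening: 0.0233
time_s: 12.72
tool_pos: [0.5079, -0.1191, 0.0722]
tool_rot: [0.057, -0.704, 0.058, 0.706]
contact_force: [0.5, 4.6, -2.8]
opening: 0.0231
```

```bash
python3 -m crank '[[[0,0.15,0],[0,0,0],0],[[0,0.2,0],[0,0,0],0],[[0,0.2,0],[0,0,0],0]]'
python3 -m crank '[[[0,0.15,0],[0,0,0],0],[[0,0.2,0],[0,0,0],0],[[0,0.2,0],[0,0,0],0],[[0,0.2,0],[0,0,0],0]]'
python3 - <<'E'
from h import *
st=state();print(st['contact_force'],st['ft_torque'],bay(st['tool_pos']))
np.save('st10.npy',st,allow_pickle=True);cv2.imwrite('pics/w10.png',capture('wrist'))
crop('pics/w10.png',0,80,260,195,3,'pics/c16.png')
E
```

```text
time_s: 13.1
tool_pos: [0.5077, -0.1202, 0.0721]
tool_rot: [0.057, -0.704, 0.058, 0.706]
contact_force: [1.2, 6.4, -4.5]
opening: 0.0231
time_s: 13.6
tool_pos: [0.5076, -0.121, 0.072]
tool_rot: [0.057, -0.704, 0.057, 0.706]
contact_force: [0.6, 6.6, -4.1]
opening: 0.0234
[ 0.61629221  6.59033536 -4.07697921] [ 1.32461308 -0.35497061 -0.09157787] [-0.25279042  0.00307232  0.07202317]
```

View pics/c16.png

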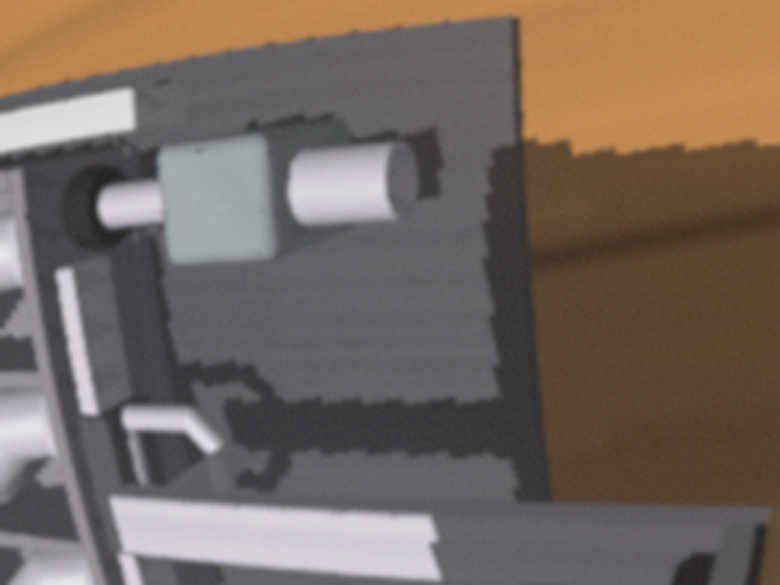

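```bash
python3 -m crank '[[[0,0.15,0],[0,0,0],0],[[0,0.25,0],[0,0,0],0],[[0,0.25,0],[0,0,0],0],[[0,0.25,0],[0,0,0],0],[[0,0.25,0],[0,0,0],0]]'
python3 - <<'E'
from h import *
st=state();print(st['contact_force'],st['ft_torque'],bay(st['tool_pos']))
E
```

```text
time_s: 14.28
tool_pos: [0.5074, -0.1222, 0.0719]
tool_rot: [0.058, -0.704, 0.056, 0.706]
contact_force: [1.5, 6.6, -3.9]
opening: 0.023
[ 1.46178864  6.56908679 -3.90139499] [ 1.40472936 -0.31600586 -0.11773878] [-0.25390391  0.0030045   0.07187504]
```

Run:
```python
from h import *
st=state();cv2.imwrite('pics/w11.png',capture('wrist'))
cv2.imwrite('pics/s11.png',capture('scene'));cv2.imwrite('pics/d11.png',capture('side'))
crop('pics/w11.png',0,80,400,300,2,'pics/c17.png')
crop('pics/s11.png',230,160,160,120,5,'pics/c18.png')
crop('pics/d11.png',240,150,120,120,5,'pics/c19.png')
print(Rt(st).as_matrix().round(3), proj('wrist',unbay(-.104,.003,.018),st),proj('side',unbay(-.104,.003,.018)))
```

```text
[[-0.002 -0.16  -0.987]
 [ 0.002 -0.987  0.16 ]
 [-1.    -0.002  0.003]] (np.float64(79.10943264031337), np.float64(229.4924541693238)) (np.float64(279.4909789671469), np.float64(258.66314499399715))
```

View pics/c17.png

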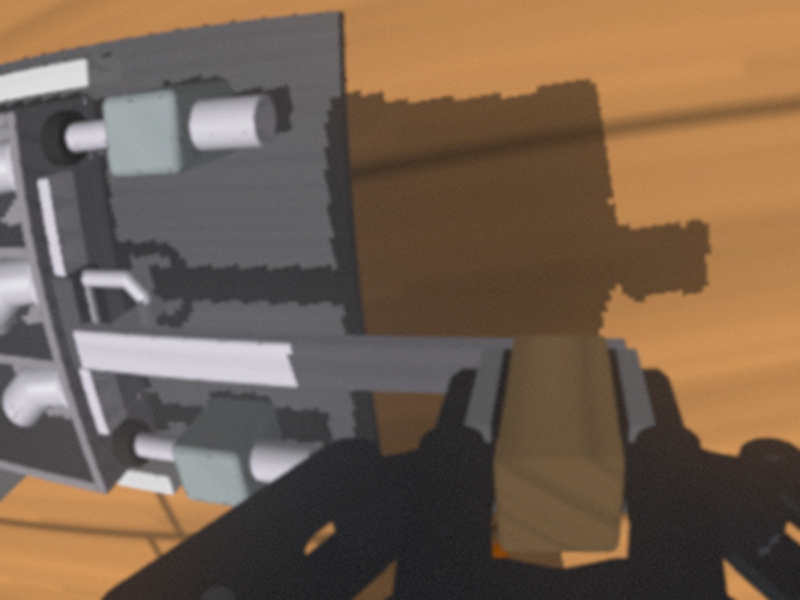

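View pics/c18.png

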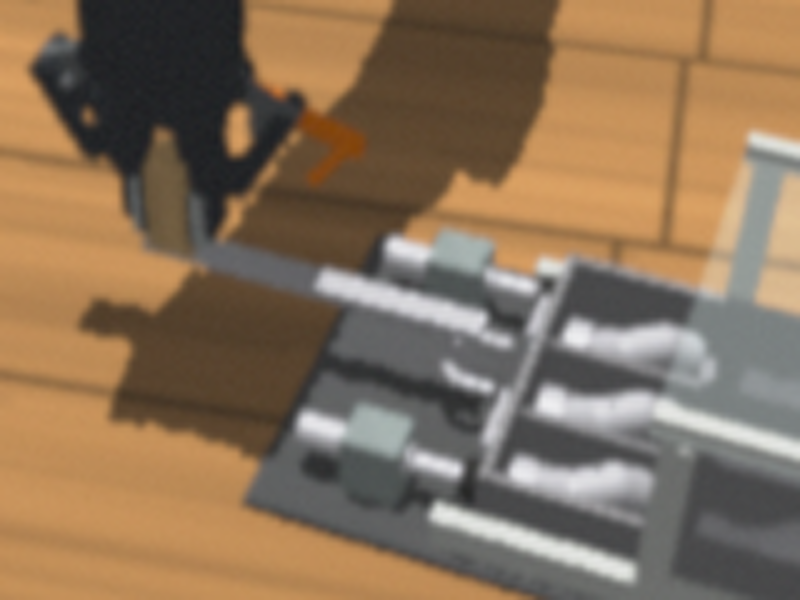

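View pics/c19.png

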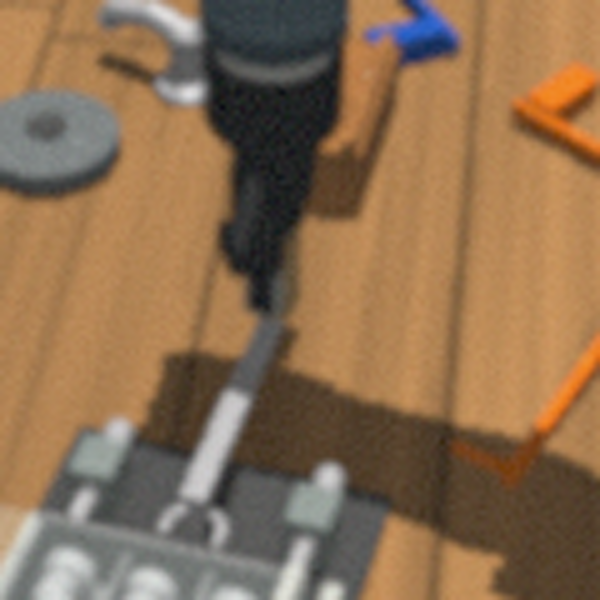

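```bash
python3 -m crank '[[[0,0.15,0],[0,0,0],0],[[0,0.25,0],[0,0,0],0],[[0,0.25,0],[0,0,0],0],[[0,0.25,0],[0,0,0],0]]'
python3 - <<'E'
from h import *
st=state();print(st['contact_force'],st['ft_torque'],bay(st['tool_pos']))
st2=np.load('st10.npy',allow_pickle=True).item()
cv2.imwrite('pics/w12.png',capture('wrist'));crop('pics/w12.png',0,80,260,195,3,'pics/c20.png')
E
```

```text
time_s: 14.92
tool_pos: [0.5074, -0.1229, 0.0717]
tool_rot: [0.058, -0.704, 0.055, 0.706]
contact_force: [1.6, 7.8, -4.3]
opening: 0.0233
[ 1.63039358  7.8047414  -4.28092961] [ 1.56708064 -0.40513674 -0.16277469] [-0.25467992  0.00295065  0.07167308]
```

View pics/c20.png

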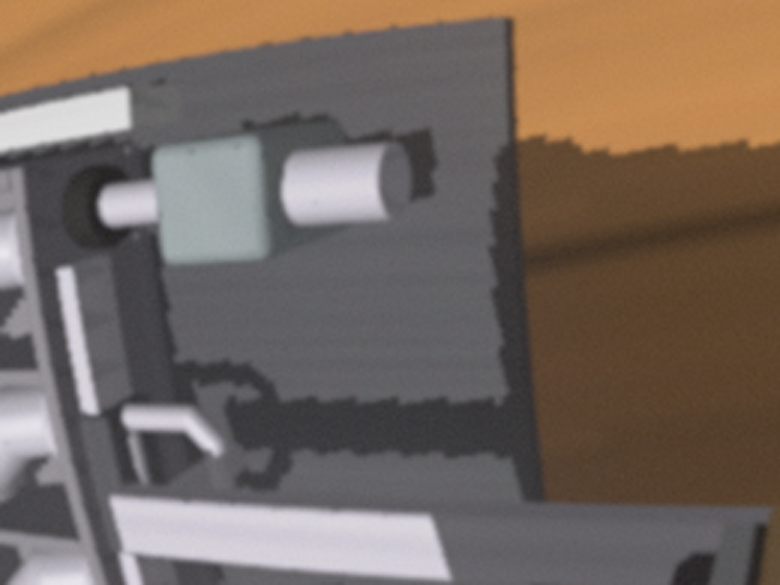

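```bash
python3 -m crank '[[[0,-0.15,0],[0,0,0],0],[[0,-0.3,0],[0,0,0],0],[[0,-0.45,0],[0,0,0],0],[[0,-0.6,0],[0,0,0],0],[[0,-0.8,0],[0,0,0],0],[[0,-0.95,0],[0,0,0],0],[[0,-0.95,0],[0,0,0],0],[[0,-0.95,0],[0,0,0],0]]'
python3 - <<'E'
from h import *
st=state();print(st['contact_force'],st['ft_torque'],bay(st['tool_pos']))
cv2.imwrite('pics/w13.png',capture('wrist'));crop('pics/w13.png',0,80,260,195,3,'pics/c21.png')
E
```

```text
time_s: 15.98
tool_pos: [0.5089, -0.1136, 0.0717]
tool_rot: [0.058, -0.704, 0.055, 0.706]
contact_force: [-0.1, -0.6, -1.7]
opening: 0.0236
[-0.09496163 -0.60763917 -1.70397836] [-0.10820219  0.01933259  0.0185827 ] [-0.24523978  0.00293794  0.07171846]
```

View pics/c21.png

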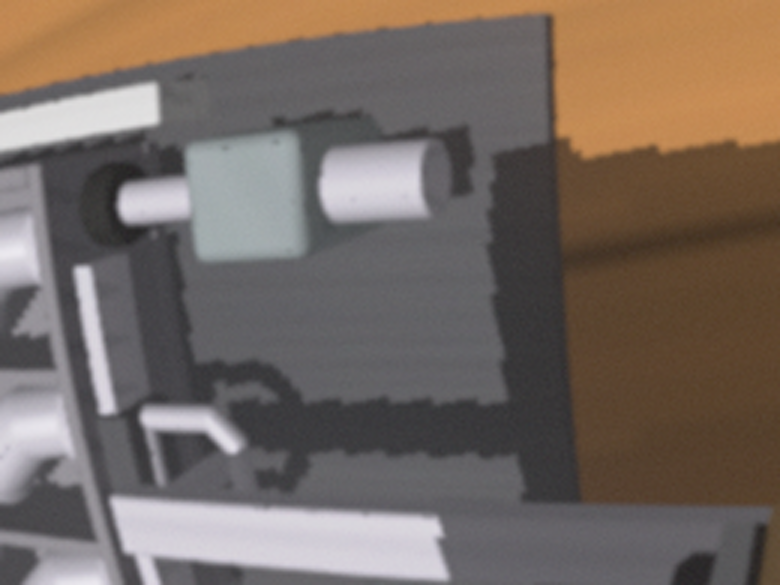

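The hook is now slack (force back to baseline), the tray recoiled about 2–3 mm, and the prong is mid-opening. Raising it straight up.

```bash
python3 -m crank '[[[-0.3,0,0],[0,0,0],0],[[-0.8,0,0],[0,0,0],0],[[-1.5,0,0],[0,0,0],0],[[-2.2,0,0],[0,0,0],0],[[-3,0,0],[0,0,0],0],[[-4,0,0],[0,0,0],0],[[-6,0,0],[0,0,0],0],[[-9,0,0],[0,0,0],0],[[-9,0,0],[0,0,0],0],[[-9,0,0],[0,0,0],0]]'
python3 - <<'E'
from h import *
st=state();print(st['contact_force'],st['ft_torque'],bay(st['tool_pos']))
np.save('st14.npy',st,allow_pickle=True);cv2.imwrite('pics/w14.png',capture('wrist'))
cv2.imwrite('pics/s14.png',capture('scene'));cv2.imwrite('pics/d14.png',capture('side'))
crop('pics/s14.png',270,180,160,120,5,'pics/c22.png')
u=np.array([np.cos(np.radians(80.8)),np.sin(np.radians(80.8))])
print(proj('wrist',st['tool_pos']+np.r_[.15*u,-.0538],st))
goto([.4832,-.3924,.163],264.6)
E
```

```text
time_s: 17.27
tool_pos: [0.5086, -0.1139, 0.1613]
tool_rot: [0.058, -0.704, 0.055, 0.706]
contact_force: [-0.5, -0.1, -2.3]
opening: 0.0233
[-0.51708565 -0.08769228 -2.33872938] [-0.10758544 -0.02199976  0.01145789] [-0.24558082  0.00322011  0.16133266]
(np.float64(79.17298545831201), np.float64(229.16153534493355))
shift cm [-0.33 27.9  -1.96] turn [-0.065  0.004  0.004] deg 3.8
```

View pics/w14.png

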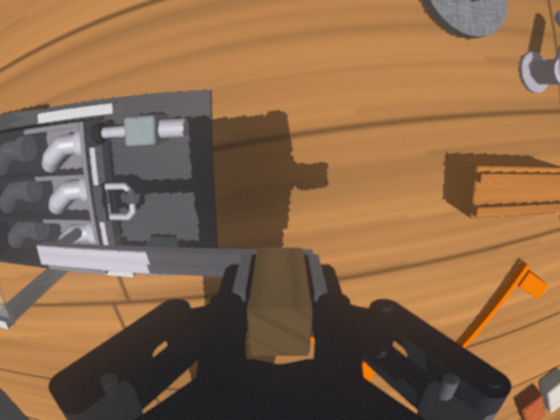

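View pics/c22.png

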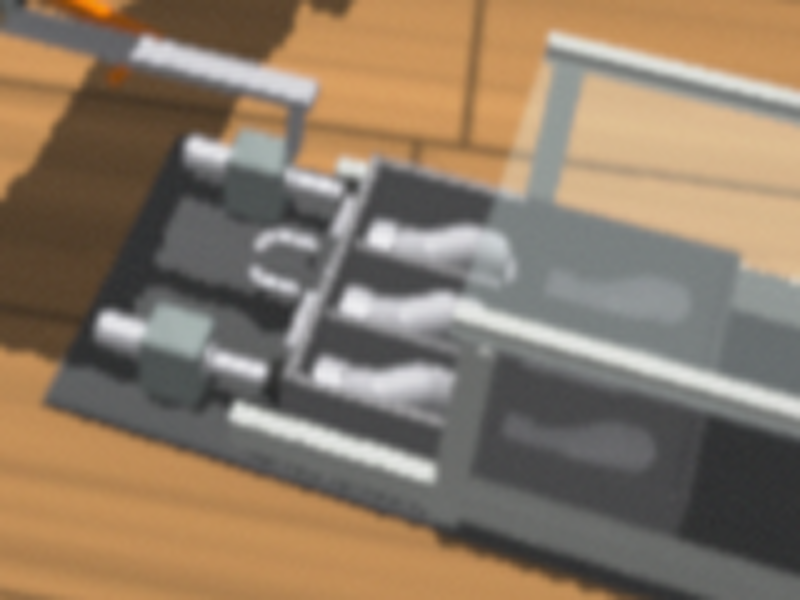

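Run:
```python
from h import *
a=cv2.imread('pics/w4.png')[215:290,20:260];b=cv2.imread('pics/w14.png')[215:290,20:260]
cv2.imwrite('pics/c23.png',cv2.resize(np.vstack([a,b]),None,fx=3.3,fy=3.3,interpolation=cv2.INTER_CUBIC))
```

```text
(no output)
```

View pics/c23.png

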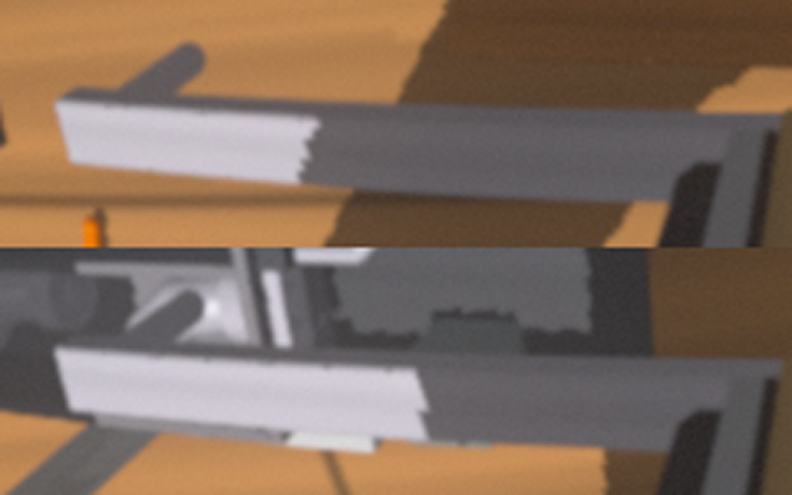

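The hook sits in the grip as before (bar and prong look the same in both rows). Carrying it back over the rest.

```bash
python3 -m crank '[[[0,3,-0.2],[0,0,0],0],[[0,8,-0.5],[-0.02,0,0],0],[[0,13,-1],[-0.04,0.002,0.002],0],[[0,18,-1.5],[-0.065,0.004,0.004],0],[[0,23,-1.9],[-0.065,0.004,0.004],0],[[-0.3,26,-1.9],[-0.065,0.004,0.004],0],[[-0.3,27.9,-2],[-0.065,0.004,0.004],0],[[-0.3,27.9,-2],[-0.065,0.004,0.004],0],[[-0.3,27.9,-2],[-0.065,0.004,0.004],0],[[-0.3,27.9,-2],[-0.065,0.004,0.004],0]]'
python3 - <<'E'
from h import *
goto([.4832,-.3924,.163],264.6)
goto([.4832,-.3924,.074],264.6)
st=state();cv2.imwrite('pics/w15.png',capture('wrist'))
E
```

```text
time_s: 18.68
tool_pos: [0.4844, -0.3906, 0.1625]
tool_rot: [0.033, -0.706, 0.032, 0.706]
contact_force: [1.3, 0.6, -2.5]
opening: 0.0229
shift cm [-0.05  0.19  0.1 ] turn [0.002 0.    0.001] deg 0.1
shift cm [8.85 0.2  0.09] turn [0.002 0.    0.001] deg 0.1
```

View pics/w15.png

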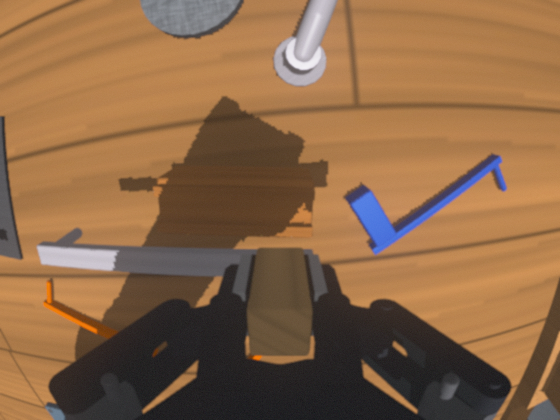

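The view matches the one just after the lift. Lowering in two stages.

```bash
python3 -m crank '[[[0.5,0.2,0.1],[0,0,0],0],[[3,0.2,0.1],[0,0,0],0],[[5.5,0.2,0.1],[0,0,0],0],[[7,0.2,0.1],[0,0,0],0],[[7.2,0.2,0.1],[0,0,0],0],[[7.2,0.2,0.1],[0,0,0],0]]'
python3 - <<'E'
from h import *
goto([.4832,-.3924,.0735],264.6);print(state()['contact_force'])
E
```

```text
time_s: 19.48
tool_pos: [0.4835, -0.3931, 0.0912]
tool_rot: [-0.033, 0.707, -0.033, -0.706]
contact_force: [-0.0, 0.6, -2.1]
opening: 0.0233
shift cm [ 1.77 -0.07  0.03] turn [ 0.002 -0.001 -0.   ] deg 0.1
[-0.01398597  0.63925276 -2.13961499]
```

```bash
python3 -m crank '[[[0.5,-0.05,0],[0,0,0],0],[[1,-0.05,0],[0,0,0],0],[[1.4,-0.05,0],[0,0,0],0],[[1.7,-0.05,0],[0,0,0],0],[[1.85,-0.05,0],[0,0,0],0],[[1.85,-0.05,0],[0,0,0],0]]'
python3 - <<'E'
from h import *
st=state();print(st['contact_force'],st['ft_torque'])
cv2.imwrite('pics/w16.png',capture('wrist'))
a=cv2.imread('pics/w2.png')[170:330,20:380];b=cv2.imread('pics/w16.png')[170:330,20:380]
cv2.imwrite('pics/c24.png',cv2.resize(np.vstack([a,b]),None,fx=1.8,fy=1.8))
E
```

```text
time_s: 20.23
tool_pos: [0.4836, -0.3927, 0.0728]
tool_rot: [-0.033, 0.707, -0.033, -0.706]
contact_force: [-1.0, 0.5, -1.4]
opening: 0.0231
[-0.97181404  0.49638356 -1.41860138] [-0.03072845  0.12586892  0.04688953]
```

View pics/c24.png

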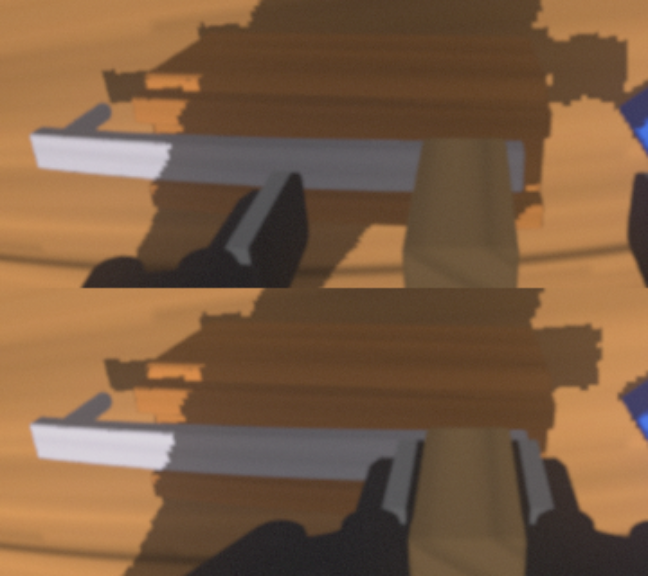

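The bar is back in the groove as at the start. Pressing down a touch, then releasing.

```bash
python3 -m crank '[[[0.08,0,0],[0,0,0],0],[[0.08,0,0],[0,0,0],0],[[0.05,0,0],[0,0,0],0.3],[[0,0,0],[0,0,0],0.6],[[0,0,0],[0,0,0],1],[[0,0,0],[0,0,0],1],[[0,0,0],[0,0,0],1],[[0,0,0],[0,0,0],1]]'; python3 -m crank '[[[-1,0,0],[0,0,0],1],[[-4,0,0],[0,0,0],1],[[-8,0,0],[0,0,0],1],[[-12,0,0],[0,0,0],1],[[-13,0,0],[0,0,0],1],[[-13,0,0],[0,0,0],1],[[-13,0,0],[0,0,0],1]]'
python3 - <<'E'
from h import *
st=state();print(st['contact_force'])
cv2.imwrite('pics/w17.png',capture('wrist'));cv2.imwrite('pics/s17.png',capture('scene'));cv2.imwrite('pics/d17.png',capture('side'))
np.save('st17.npy',st,allow_pickle=True)
crop('pics/w17.png',110,150,210,95,3.8,'pics/c25.png')
crop('pics/s17.png',270,180,160,120,5,'pics/c26.png')
crop('pics/d17.png',200,130,160,120,5,'pics/c27.png')
E
```

```text
time_s: 21.28
tool_pos: [0.4836, -0.3927, 0.0728]
tool_rot: [-0.033, 0.707, -0.033, -0.706]
contact_force: [0.2, 0.4, -0.0]
opening: 0.0849
time_s: 22.15
tool_pos: [0.4827, -0.392, 0.2014]
tool_rot: [0.033, -0.706, 0.032, 0.707]
contact_force: [-0.7, -0.1, -0.0]
opening: 0.0851
[-0.65940971 -0.10261795 -0.03207302]
```

View pics/w17.png

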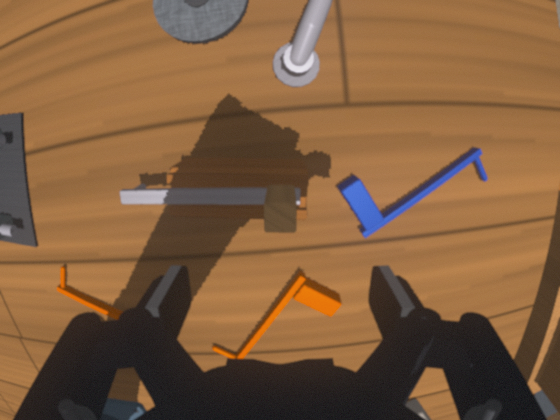

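View pics/c25.png

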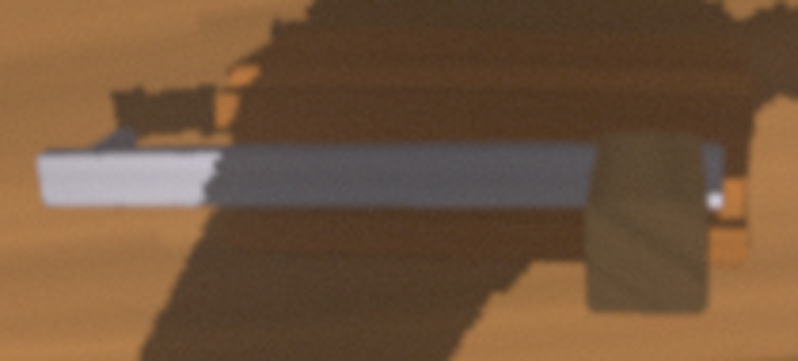

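View pics/c26.png

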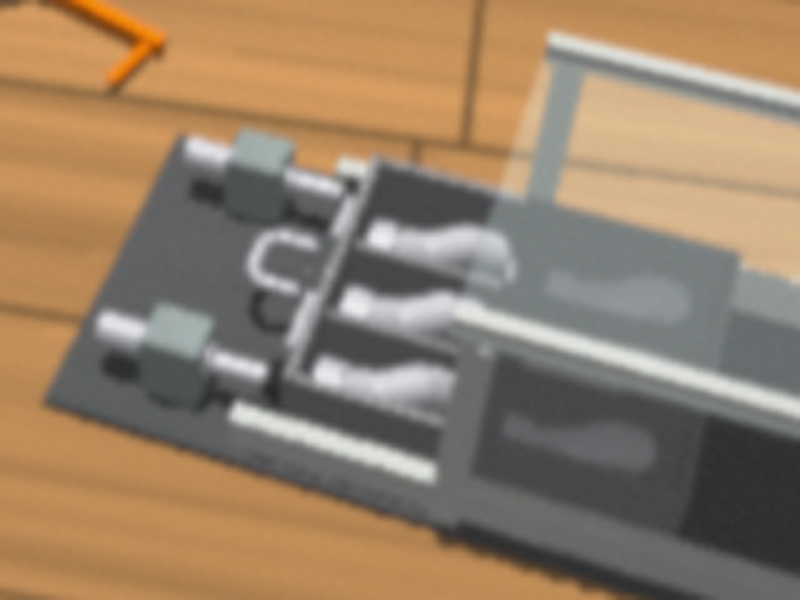

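View pics/c27.png

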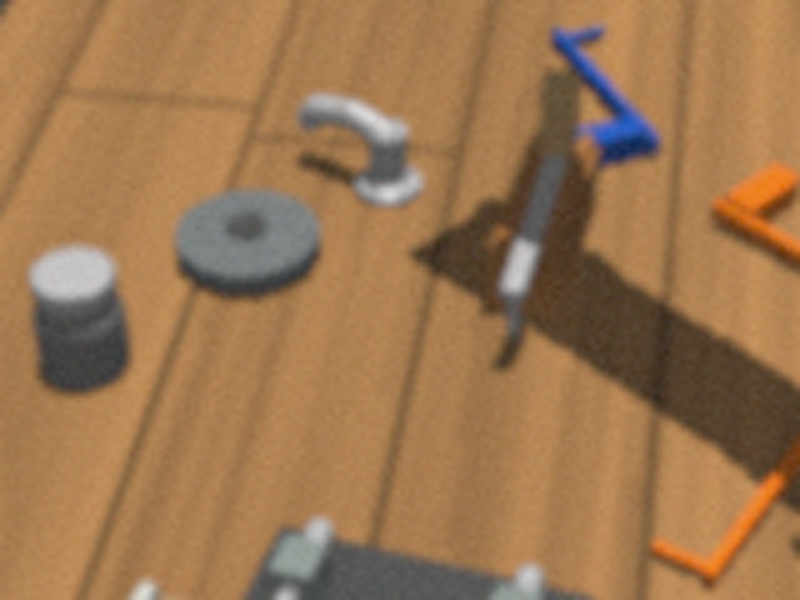

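Run:
```python
from h import *
st=np.load('st17.npy',allow_pickle=True).item()
a=plane('wrist',110+40/3.8,150+180/3.8,.063,st);b=plane('wrist',110+722/3.8,150+173/3.8,.063,st)
print(a,b,np.degrees(np.arctan2(*(a-b)[[1,0]])));u=(a-b)/np.linalg.norm(a-b);print('handle',b+u*.017)
print(plane('wrist',110+647/3.8,150+254/3.8,.119,st))
# rod/nose edge along lower rod in scene images
p0=np.array([270+205/5,180+358/5]);p1=np.array([270+285/5,180+384/5])
for f in ('scene0','s9','s17'):
    im=cv2.cvtColor(cv2.imread(f'pics/{f}.png'),cv2.COLOR_BGR2GRAY).astype(np.float32)
    t=np.linspace(0,1,33);xs=p0[0]+t*(p1-p0)[0];ys=p0[1]+t*(p1-p0)[1]
    print(f,cv2.remap(im,xs[None].astype(np.float32),ys[None].astype(np.float32),cv2.INTER_LINEAR)[0].round().astype(int)[10:])
    # colour check bystanders static
d=cv2.absdiff(cv2.imread('pics/scene0.png')[180:330,60:230],cv2.imread('pics/s17.png')[180:330,60:230]).max(2)
print('bystander diff px',(d>60).sum())
print('px mm',np.linalg.norm(plane('scene',320,255,.03)-plane('scene',321,255.3,.03))*1000)
```

```text
[ 0.49749842 -0.23789555  0.063     ] [ 0.48218313 -0.41111131  0.063     ] 84.94719713048082
handle [ 0.48368039 -0.39417737  0.063     ]
[ 0.48341174 -0.3933495   0.119     ]
scene0 [183 184 183 181 181 180 179 178 179 178 177 176 173 165 158 129 103  76
  54  50  46  45  44]
s9 [192 192 191 190 190 190 190 188 188 186 185 184 182 174 166 136 107  80
  59  54  50  48  46]
s17 [190 190 189 187 188 188 187 185 185 181 178 162 144 115  88  69  54  53
  53  61  68  72  74]
bystander diff px 1189
px mm 2.419006086901512
```

The nose edge sits about 1.2 px (roughly 3 mm) further in than when free, so the tray is still pressing on the buffers. The hook is within about 1 mm of its original place. Handing in.

```bash
python3 -c "
from bench import *
print(job_done()); print(state()['time_s'])"
```

```text
the job is handed in; nothing more can be done
None
the job is handed in; nothing more can be done
```

I drew the tray out against the buffers, unhooked it, put the hook back on its rest, and handed the job in at about 22 s. No verdict was reported.

- **Pull:** I gripped the hook by its handle, lowered the prong into the loop and drew the tray gently out. At the end the wrist force showed a pull of about 8 N. I estimate some 5 N of that was on the buffers, the rest friction.
- **Unhooking:** I eased forward 9.5 mm until the hook was slack and lifted the prong straight out. The tray came back about 2–3 mm.
- **Tray at the end:** The scene picture shows a nose still pressed in about 3 mm, or roughly 3 N on the buffers. That comes from about 1.2 pixels of shift, so it is only a rough value.
- **Hook at the end:** It lies in its groove within about 1 mm and 0.4° of its starting place. The gripper is open and well clear.
- **Other things on the bench:** By eye in the side picture, the wheel, jar and spout have not moved. An automatic picture comparison showed 1189 changed pixels there. I put these down to the arm's new shadow and the hook area, but did not check them one by one.
- **Disagreement during the pull:** In one of the last pull steps the force stayed level while the tool moved about 1 mm. The hook looked the same in the grip afterwards, so it had not slipped.

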